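# Extend the telescoping mandrel stand by one hole and lay the mandrel in it

### The job

The mandrel stand is set too short for the wooden forming mandrel. Press its spring snap button flush and draw the sleeve out to the next hole until the button snaps out again, never forcing the sleeve against the button; then lay the mandrel level across the stand with a steel journal resting in each fork, set down gently, and let go. Leave the other things on the bench where they are.

Things in the scene. Friction and masses are not known exactly. Their poses are not given: they have to be found in the camera images.
- stand: Telescoping mandrel stand, screwed down. Sizes mm, in its own frame: y = way the tube extends, z up, origin on the bench below the button. Wooden foot 100 wide, y -115 to 45, 12 thick; pedestal y -93 to -57 holds a level square inner tube on axis z 50. A V fork at y -75, an equal one on the sleeve's end. V bottoms carry a 12 mm journal with its axis at x 0, z 112; fork tips z 129, 51 apart.
- button_tip (a point): Outermost point of the snap button's dome; moves with the button only. As found 21 mm from the tube's axis along the stand's +x, 50 mm above the bench. The button is a 10 mm steel pin with a round dome in the fixed inner tube, coming out through a hole in the sleeve; it does not travel with the sleeve.
- button (a joint): How far the snap button is pressed, m: 0 = fully out, 6 mm proud of the sleeve; 0.006 = flush; 0.008 = tucked under the sleeve's wall. Spring 3 N when out, 6 N flush. Pressed less than half-way it blocks the sleeve; flush, its dome rides under the hole's edge. It springs out by itself in the next hole and stops the sleeve. It shears at over 28 N of side load.
- sleeve (a joint): Travel of the outer tube along the stand's +y, m: 0 = first hole, as found. Aluminium, 30 x 30 mm, z 35 to 65, reaching from y -55 to 88 when at 0. Pinched across its two x faces, a pad over the button holds that flush and rides along. About 10 N starts it, then about 3 N slides it. The next 12 mm hole is over 25 mm and under 47 mm on: feel for it. Locked, it has 1 mm of play.
- fork_end (a point): Seat in the fork on the sleeve's end, where a journal's axis comes to lie, 112 mm above the bench, as found at y 75 mm in the stand's frame; moves with the sleeve. Forks are 10 mm thick along y, so the free gap between them is 140 mm as found; one hole out it is wide enough for the mandrel.
- mandrel_mid (a point): Centre of the loose forming mandrel: a light wooden bar 155 mm long, rounded-square 38 x 38 mm, with a steel journal 12 mm thick, 35 long, on each end; about 0.3 kg. Own x along its length, z up; it lies flat, centre 19 mm above the bench. Laid in the stand, it belongs mid-way between the forks (half-way from the fixed fork to the sleeve's), either way round; about 10 mm to spare at each end.
- bench_block: loose flat square steel block, 80 x 80 x 20, lying flat; origin at the centre of its underside. A bystander.
- mallet: loose wooden mallet lying down: round head 48 diameter, 75 long, and a 210 handle along its own -y; origin under the head. A bystander.
- bowl: loose small white ceramic bowl, rim 90 across, 40 high; origin under its centre. A bystander.
- jar: loose amber glass jar with a steel cap, 56 across, 80 high; origin under its centre. A bystander.
- burnisher: loose thin hand tool lying down, dark wooden handle and steel shaft, 170 long along its x; origin under its middle. A bystander.
- brush: loose bench brush lying down, wooden handle, 180 long along its x; origin under its middle. A bystander.

How it is judged:
On the way, in this order (a step that is already met when the one before it is completed fails the run):
1. the sleeve is drawn out one hole and the button has sprung out in it (value of joint sleeve above 0.02 m and value of joint button below 0.002 m), for 0.2 s.
2. the mandrel lies across the two forks (z of mandrel_mid in the frame of stand between 0.107 and 0.117 m and x of mandrel_mid in the frame of stand between -0.007 and 0.007 m and y of mandrel_mid in the frame of stand between 0 and 0.045 m and angle between the x axis of mandrel_mid and the y axis of stand, either way round below 0.06 rad and linear speed of mandrel below 0.02 m/s), for 0.2 s.
At the end, for the whole second after the job is handed in: The sleeve stands in the next hole (over 20 mm out) with the button out (pressed in less than 2 mm); the mandrel rests in both forks: its centre within 7 mm of the stand's axis, at height 112 mm within 5 mm, between the forks, in line with the stand within 0.06 rad, at rest (all of step 1 and all of step 2); the robot touches nothing.
It fails at once if the sleeve is forced sideways against the button (over 28 N) (contact force between button and sleeve above 28 N).
It fails at once if the mandrel is pressed hard on the stand (over 60 N) (contact force between mandrel and stand above 60 N).
It fails at once if the mandrel is dropped into the stand (falls in at over 0.5 m/s) (linear speed of mandrel above 0.5 m/s and z of mandrel_mid in the frame of stand between 0.09 and 0.13 m and x of mandrel_mid in the frame of stand between -0.03 and 0.03 m).
It fails at once if a bystander is moved by more than 30 mm (distance of any of bench_block, mallet, bowl, jar, burnisher, brush from where it was at the start of the episode above 0.03 m).
It also fails if it takes over 54 s, if anything falls off the work surface, if the arm or the gripper's body presses on something with over 40 N, if the wrist force passes 120 N, or if a joint passes its speed limit or range.

### The arm

A 6-joint arm with a two-finger parallel gripper is mounted at the origin on the work surface. World frame = base frame: x ahead of the robot, y to its left, z up, the work surface at z = 0. Lengths are in m, angles in rad, forces in N, time in s.
With the tool pointing down it reaches from about 0.375 to 0.9 m from the base axis. Payload 3.1 kg.
Tool frame: the origin (TCP) lies at the very end of the fingers, on their centre line; the grasp point (between the pads) lies 19 mm behind it; z points along the fingers, x is the direction in which the jaws open and shut, and the axes are right-handed (so a half turn about z gives the same grasp; the last joint's range is limited). The gripper opens to 87 mm and grips with 3 to 60 N. Pads are 19 mm wide; open, the fingers measure 117 mm over their backs; the gripper's body (75 mm by 190 mm) begins 51 mm behind the grasp point.
Start: joints at [-1.468, 0.527, 1.433, -0, 1.181, -0.178], TCP at [0.173, -0.6, 0.223] pointing down, gripper open.
Joint ranges: [-3.08, 3.08], [-0.75, 2.2], [0.22, 2.44], [-1.43, 4.57], [0, 2.65], [-2.85, 2.85]. Speed limits (rad/s): [2.79, 2.79, 3.14, 3.14, 3.14, 3.14].

### API

Orientations are given as a unit quaternion [x, y, z, w].
In Python, from rig import robot gives the robot as it stands. The module is installed in compiled form; this text tells all that it offers.
- The arm moves only by the shell command python3 -m creep 'ROWS' [OPENING] [FORCE]. ROWS is a JSON object of lists of equal length, an entry for each row: "dp": the shift along the tool's x, y, z in cm, a list of three; "turn": the turn, a rotation vector about the tool's x, y, z in degrees, a list of three. In form: {"dp": [[x, y, z], ...], "turn": [[wx, wy, wz], ...]}. A call has 1 to 20 rows; each row shifts and turns the commanded pose from where the row before left it, along the tool's axes as they then stand; what a row does not reach is not made up. A row lasts 1/10 s, in which the tool goes at most 50 mm and 8.59 degrees, less where a joint would pass 70% of its speed; a pose out of reach is approached as far as the arm can. A call is refused whole if a number of a shift passes 5 or a number of a turn 8.59, either way. A call with a gripper value outside its range is refused whole. OPENING is the gripper command: -1 is fully open, 1 is shut, values between are in proportion, set as the call begins (- or left out, the last holds). The fingers move at their own pace and stop on an object; FORCE is the grip in N (left out, the last holds). Time passes only in rows, so rows that do not move let the fingers close. It gives the time, the measured TCP pose, the force and the opening at its end, in the units of the state.
- robot.get_obs(): the state, without advancing time (a new reading comes with each control period).
- robot.camera(name): name is "side" or "top" or "wrist"; returns the picture (384x512x3 uint8, red, green, blue); there is no depth.
- robot.calibration(name): a dict with "fx", "fy", "cx", "cy" (pixels), "dist_coeffs" ([k1, k2, p1, p2, k3] as OpenCV has them; the pictures are not rectified), "rvec" (rotation vector, rad) and "tvec" (3), from world to camera coordinates, as OpenCV has them. Camera axes: x right, y down, z forward; pixel columns grow to the right and rows downward; lengths in m; the calibration is good to about 2 mm. A picture is of the moment at which its call begins: read the wrist's pose just before it. calibration takes no time and is no camera call; for the wrist camera it gives the pose at the moment of the call.
- robot.hand_in(): hands the job in, once; it reports no verdict.
Trained networks look in the newest picture that a camera, given by its name, has taken for a name from the list of things; names that differ only in an ending like _2 or _b are one class to them, and where a whole thing is asked for, a point or a joint stands for the part that bears it (a point fixed in the world has none). Each returns a list of dicts, best first, with "confidence" (0 to 1); they miss things now and then, are a little off and sometimes report something else, mostly with a low value. They report only what shows in the picture. A call takes as long as a camera call.
- robot.masks_of(name, camera): "pixels" (384x512 bool, what is visible of it).
- robot.tip_of(name, camera): "point" ([x, y, z] in m, in the coordinates of the camera as it stood for that picture, good to about 4 mm: a listed point, or the origin of a listed thing).
The state is a dict: "time": time; "q": joint angles; "joint_velocities": joint speeds; "joint_torque": joint torques, N m; "position": TCP position; "tool_rot": TCP orientation; "ft_force": force on the tool from outside, world axes, zero at the start; "moment": the same for the moment, N m; "grip_width": finger opening in m.
Only numpy, scipy, OpenCV 4.12 (cv2) and the standard library are available. Lean on these libraries where they do the work, as an engineer would, in place of code of your own. Each camera call takes 0.05 s, during which the arm holds its last target.

## Working session

There is one attempt and no reset: what is moved stays moved. The work goes in short steps, Python scripts to look and compute and a shell command to move; the robot and the scene stay as the last step left them, time stands still between calls to the robot, and variables do not carry over. Pictures are saved under pics/ and viewed, and the job is handed in when it is done.

```bash
mkdir -p pics; cat > h.py <<'E'
import numpy as np, cv2
from scipy.spatial.transform import Rotation as R
from rig import robot
def cal(n):
    c=robot.calibration(n); K=np.array([[c['fx'],0,c['cx']],[0,c['fy'],c['cy']],[0,0,1]]); return K,np.array(c['dist_coeffs'],float),np.array(c['rvec'],float),np.array(c['tvec'],float)
def toworld(p,C): return cv2.Rodrigues(C[2])[0].T@(np.array(p)-C[3].ravel())
def proj(P,C): return cv2.projectPoints(np.array(P,float).reshape(-1,1,3),C[2],C[3],C[0],C[1])[0].reshape(-1,2)
def plane(uv,z,C):
    u=cv2.undistortPoints(np.array(uv,float).reshape(-1,1,2),C[0],C[1]).reshape(-1,2)
    Rm=cv2.Rodrigues(C[2])[0]; o=-Rm.T@C[3].ravel()
    d=(Rm.T@np.c_[u,np.ones(len(u))].T).T
    return o+d*((z-o[2])/d[:,2])[:,None]
def snap(n,f):
    C=cal(n); im=robot.camera(n); cv2.imwrite('pics/'+f,im[:,:,::-1]); return im,C
def st():
    o=robot.get_obs(); print('t',round(o['time'],2),'p',np.round(o['position'],4),'R',np.round(R.from_quat(o['tool_rot']).as_matrix(),3).tolist(),'F',np.round(o['ft_force'],1),'w',round(o['grip_width'],4)); return o
E
python3 - <<'E'
from h import *
st()
for n in ['top','side']:
    im,C=snap(n,n+'0.png')
    for k in ['stand','button_tip','fork_end','mandrel_mid','bench_block','mallet','bowl','jar','burnisher','brush']:
        for r in robot.tip_of(k,n)[:1]: print(n,k,round(r['confidence'],2),np.round(toworld(r['point'],C),4))
E
```

```text
t 0.0 p [ 0.1732 -0.5998  0.2216] R [[0.277, -0.961, -0.0], [-0.961, -0.277, 0.002], [-0.002, -0.0, -1.0]] F [-0.4  0.5 -0.6] w 0.0868
top stand 0.67 [ 0.4398 -0.4021 -0.0024]
top fork_end 0.82 [0.5749 0.1077 0.1151]
top mandrel_mid 0.79 [ 0.4791 -0.19    0.0143]
top bench_block 0.87 [ 0.3775  0.0213 -0.0025]
top mallet 0.8 [ 0.7154  0.1313 -0.0021]
top bowl 0.92 [ 0.693  -0.1392  0.0037]
top jar 0.96 [ 0.5956 -0.4059 -0.0055]
top burnisher 0.88 [ 0.4028  0.2295 -0.0036]
top brush 0.59 [ 0.4397 -0.4018 -0.0026]
side stand 0.65 [0.5783 0.0268 0.0025]
side fork_end 0.85 [0.5739 0.1015 0.1126]
side mandrel_mid 0.72 [ 0.4805 -0.1918  0.0224]
side bench_block 0.94 [ 0.3716  0.0202 -0.0013]
side mallet 0.94 [7.132e-01 1.307e-01 3.000e-04]
side bowl 0.62 [ 0.6962 -0.1419 -0.0031]
side jar 0.88 [ 0.5983 -0.4029 -0.0028]
side brush 0.65 [ 0.4382 -0.4013 -0.0016]
```

View pics/top0.png

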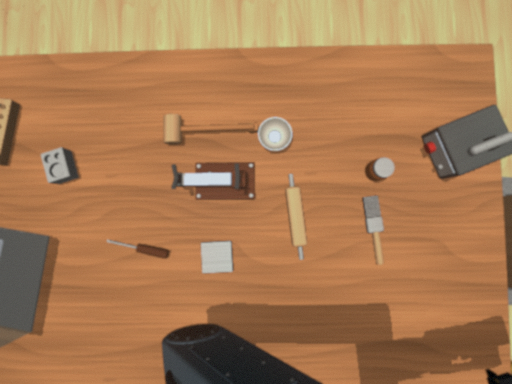

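View pics/side0.png

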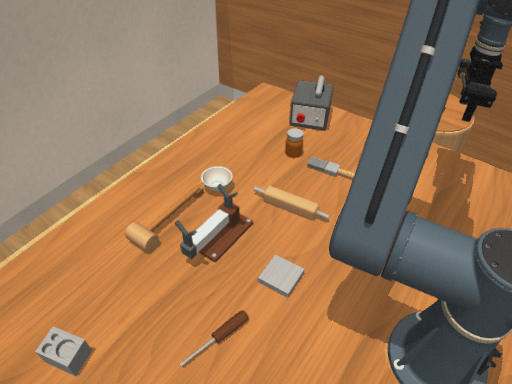

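The top view shows the stand at about (215,180), with its fork end to the left (+y). The mandrel is at (296,217), the bowl at (275,133) and the block at (216,257). Next I'll zoom in to get the stand's pose.

```bash
python3 - <<'E'
from h import *
im=cv2.imread('pics/top0.png'); C=cal('top')
cv2.imwrite('pics/z1.png',cv2.resize(im[150:270,160:320],None,fx=5,fy=5,interpolation=cv2.INTER_CUBIC)[:600,:800])
im=cv2.imread('pics/side0.png')
cv2.imwrite('pics/z2.png',cv2.resize(im[170:270,160:340],None,fx=4.4,fy=4.4,interpolation=cv2.INTER_CUBIC)[:600,:800])
E
```

```text
(no output)
```

View pics/z1.png

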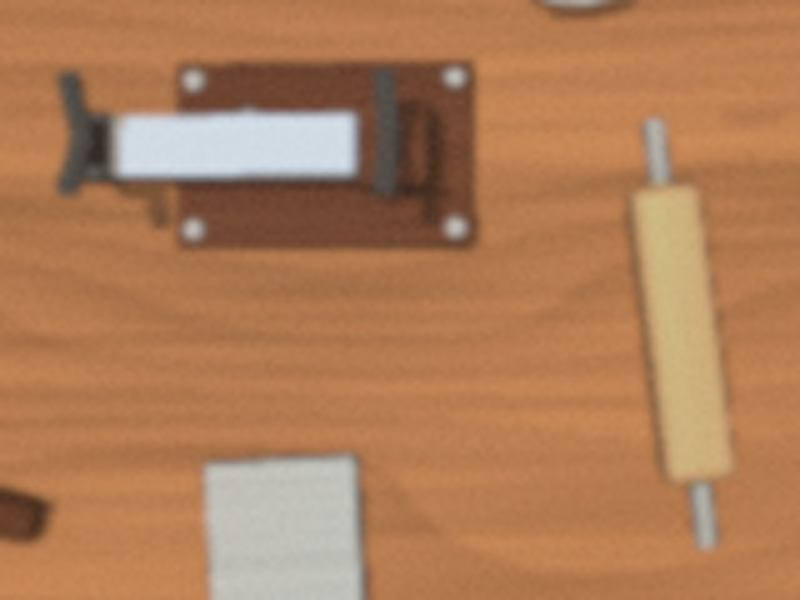

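View pics/z2.png

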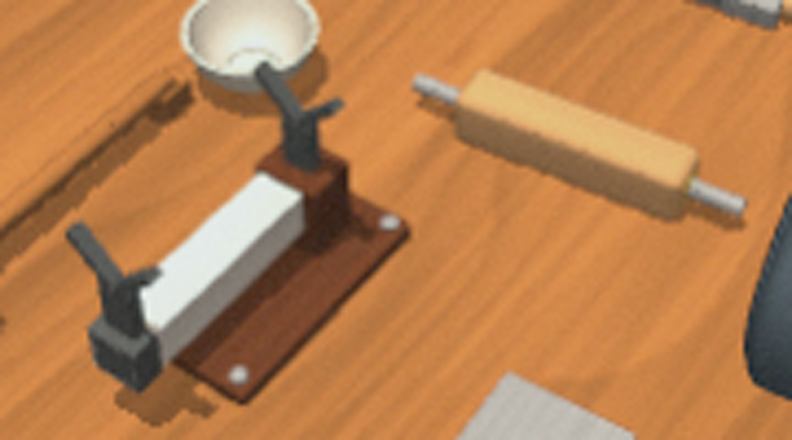

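```bash
python3 - <<'E'
from h import *
C=cal('top')
f=lambda a:[( (u+.5)/5-.5+160,(v+.5)/5-.5+150) for u,v in a]
print('foot',plane(f([(178,62),(472,62),(474,246),(180,247)]),.012,C).round(4).tolist())
print('screws',plane(f([(193,80),(454,77),(455,228),(193,230)]),.013,C).round(4).tolist())
print('sleeve top corners',plane(f([(114,115),(357,112),(359,179),(116,181)]),.065,C).round(4).tolist())
print('mandrel body top',plane(f([(632,188),(697,184),(733,476),(668,483)]),.038,C).round(4).tolist())
print('journal ends',plane(f([(654,120),(706,548)]),.025,C).round(4).tolist())
print('fork tips',plane(f([(68,76),(68,190),(385,70),(386,192)]),.129,C).round(4).tolist())
print('button',plane(f([(247,107)]),.05,C).round(4).tolist())
E
```

```text
foot [[0.626, 0.0742, 0.012], [0.6234, -0.084, 0.012], [0.5249, -0.0839, 0.012], [0.5263, 0.0731, 0.012]]
screws [[0.6159, 0.0659, 0.013], [0.6153, -0.0744, 0.013], [0.5345, -0.074, 0.013], [0.5353, 0.0659, 0.013]]
sleeve top corners [[0.5914, 0.0969, 0.065], [0.5911, -0.0268, 0.065], [0.5571, -0.0276, 0.065], [0.5578, 0.0958, 0.065]]
mandrel body top [[0.5527, -0.1665, 0.038], [0.5543, -0.2, 0.038], [0.4046, -0.2154, 0.038], [0.4014, -0.1822, 0.038]]
journal ends [[0.5893, -0.1795, 0.025], [0.3667, -0.2023, 0.025]]
fork tips [[0.6026, 0.1044, 0.129], [0.5486, 0.1042, 0.129], [0.603, -0.0458, 0.129], [0.5456, -0.0457, 0.129]]
button [[0.5963, 0.0312, 0.05]]
```

```bash
python3 -m creep '{"dp":[[0,0,0],[0,0,0],[0,0,0],[0,0,0],[0,0,0],[0,0,0],[0,0,0],[0,0,0],[0,0,0],[0,0,0]],"turn":[[0,0,-8.2],[0,0,-8.2],[0,0,-8.2],[0,0,-8.2],[0,0,-8.2],[0,0,-8.2],[0,0,-8.2],[0,0,-8.2],[0,0,-8.2],[0,0,0]]}' -1
python3 -c "
from h import *
st()"
```

```text
time: 2.1
position: [0.1732, -0.6005, 0.2226]
tool_rot: [1.0, -0.001, 0.0, 0.0]
ft_force: [-0.4, -0.0, 0.7]
grip_width: 0.087
t 2.1 p [ 0.1732 -0.6005  0.2226] R [[1.0, -0.002, 0.0], [-0.002, -1.0, -0.0], [0.0, 0.0, -1.0]] F [-0.4 -0.   0.7] w 0.087
```

```bash
python3 -m creep '{"dp":[[2.5,-3.9,0],[2.5,-3.9,0],[2.5,-3.9,0],[2.5,-3.9,0],[2.5,-3.9,0],[2.5,-3.9,0],[2.5,-3.9,0],[2.5,-3.9,0],[2.5,-3.9,0],[2.5,-3.9,0],[2.5,-3.9,0],[2.5,-3.9,0],[2.5,-3.9,0],[2.5,-3.9,0],[2.5,-3.9,0],[2.5,-3.9,0],[0.2,-0.6,0],[0,0,0],[0,0,0]],"turn":[[0,0,0],[0,0,0],[0,0,0],[0,0,0],[0,0,0],[0,0,0],[0,0,0],[0,0,0],[0,0,0],[0,0,0],[0,0,0],[0,0,0],[0,0,0],[0,0,0],[0,0,0],[0,0,0],[0,0,0],[0,0,0],[0,0,0]]}' -1
python3 - <<'E'
from h import *
st()
im,C=snap('wrist','w1.png')
cv2.imwrite('pics/w1b.png',cv2.resize(im[:,:,::-1],None,fx=1.5,fy=1.5))
for k in ['stand','button_tip','fork_end']:
    for r in robot.tip_of(k,'wrist')[:1]: print(k,round(r['confidence'],2),np.round(toworld(r['point'],C),4))
E
```

```text
time: 4.0
position: [0.5756, 0.028, 0.2223]
tool_rot: [1.0, -0.002, -0.001, 0.0]
ft_force: [0.4, 0.5, -0.0]
grip_width: 0.0871
t 4.0 p [0.5756 0.028  0.2223] R [[1.0, -0.003, -0.001], [-0.003, -1.0, -0.001], [-0.001, 0.001, -1.0]] F [ 0.4  0.5 -0. ] w 0.0871
stand 0.88 [ 0.578   0.0318 -0.0011]
button_tip 0.43 [0.6015 0.0282 0.0482]
fork_end 0.95 [0.5777 0.1029 0.1155]
```

View pics/w1b.png

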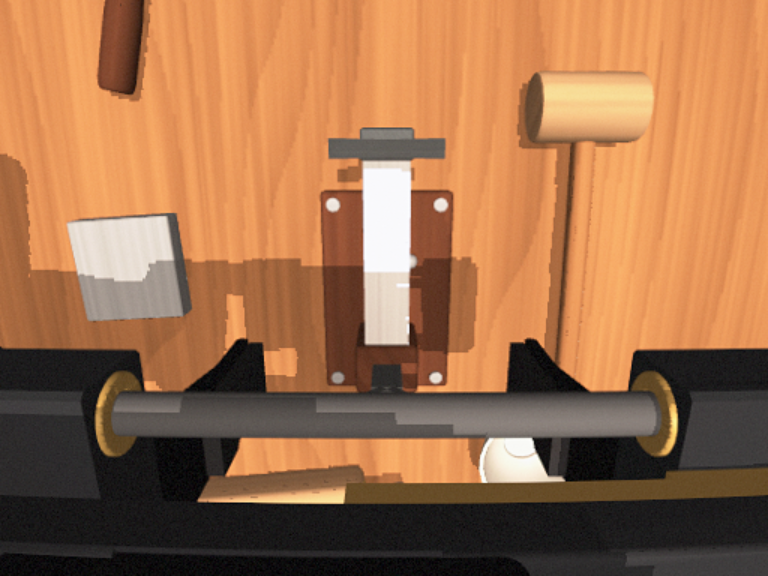

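The wrist view shows the sleeve at columns 364–410, the button at (411,261) and the end fork's tips at (329,148) and (445,148).

```bash
python3 - <<'E'
from h import *
C=cal('wrist')
f=lambda a:[((u+.5)/1.5-.5,(v+.5)/1.5-.5) for u,v in a]
print('sleeve',plane(f([(363,165),(411,165),(365,344),(409,344)]),.065,C).round(4).tolist())
print('tips',plane(f([(329,148),(445,148)]),.129,C).round(4).tolist())
print('screws',plane(f([(333,205),(441,205),(436,378),(337,378)]),.013,C).round(4).tolist())
print('button',plane(f([(415,261)]),.05,C).round(4).tolist())
E
```

```text
sleeve [[0.562, 0.0949, 0.065], [0.5922, 0.0948, 0.065], [0.5614, -0.0253, 0.065], [0.5918, -0.0254, 0.065]]
tips [[0.548, 0.1047, 0.129], [0.6059, 0.1045, 0.129]]
screws [[0.5369, 0.0648, 0.013], [0.6173, 0.0644, 0.013], [0.6168, -0.0763, 0.013], [0.5355, -0.0758, 0.013]]
button [[0.5962, 0.0299, 0.05]]
```

```bash
python3 -m creep '{"dp":[[0.1,-0.15,4],[0,0,4],[0,0,4],[0,0,3],[0,0,2],[0,0,2.1],[0,0,0],[0,0,0]],"turn":[[0,0,0],[0,0,0],[0,0,0],[0,0,0],[0,0,0],[0,0,0],[0,0,0],[0,0,0]]}' -1
python3 - <<'E'
from h import *
st()
im,C=snap('wrist','w2.png')
cv2.imwrite('pics/w2b.png',cv2.resize(im[:,:,::-1],None,fx=1.5,fy=1.5))
im,C=snap('side','s2.png')
cv2.imwrite('pics/s2b.png',cv2.resize(im[170:290,160:320,::-1],None,fx=5,fy=5))
E
```

```text
time: 5.0
position: [0.5774, 0.0295, 0.0317]
tool_rot: [1.0, -0.002, -0.0, -0.0]
ft_force: [0.6, 0.0, -0.3]
grip_width: 0.087
t 5.0 p [0.5774 0.0295 0.0317] R [[1.0, -0.003, -0.001], [-0.003, -1.0, 0.0], [-0.001, -0.0, -1.0]] F [ 0.6  0.  -0.3] w 0.087
```

View pics/w2b.png

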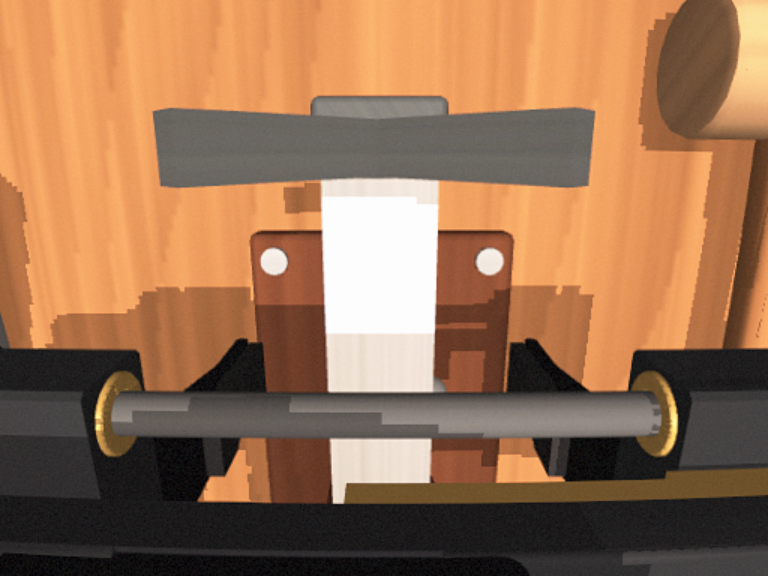

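View pics/s2b.png

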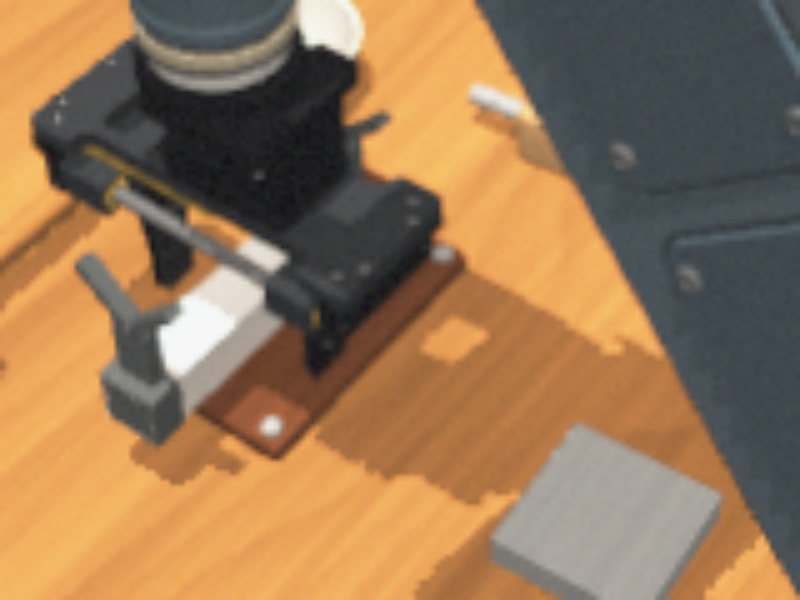

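```bash
python3 -m creep '{"dp":[[-0.1,0,0],[0,0,0],[0,0,0],[0,0,0],[0,0,0],[0,0,0],[0,0,0],[0,0,0],[0,0,0],[0,0,0]],"turn":[[0,0,0],[0,0,0],[0,0,0],[0,0,0],[0,0,0],[0,0,0],[0,0,0],[0,0,0],[0,0,0],[0,0,0]]}' 1 18
python3 -c "
from h import *
st()"
```

```text
time: 6.1
position: [0.5758, 0.0302, 0.0315]
tool_rot: [1.0, -0.001, -0.001, -0.0]
ft_force: [-0.2, 0.2, 1.0]
grip_width: 0.0302
t 6.1 p [0.5758 0.0302 0.0315] R [[1.0, -0.002, -0.001], [-0.002, -1.0, 0.0], [-0.001, -0.0, -1.0]] F [-0.2  0.2  1. ] w 0.0302
```

The grip width is 30.2 mm with no side force, so the button is flush. Now I'll pull in small steps.

```bash
python3 -m creep '{"dp":[[0,-0.1,0],[0,-0.1,0],[0,-0.1,0],[0,-0.1,0]],"turn":[[0,0,0],[0,0,0],[0,0,0],[0,0,0]]}'
```

```text
time: 6.5
position: [0.5758, 0.0329, 0.0315]
tool_rot: [1.0, -0.001, -0.001, 0.001]
ft_force: [-2.3, -5.5, 1.5]
grip_width: 0.03
```

```bash
for i in 1 2 ; do python3 -m creep '{"dp":[[0,-0.1,0],[0,-0.1,0]],"turn":[[0,0,0],[0,0,0]]}' | egrep 'pos|force|width'; done
python3 - <<'E'
from h import *
im,C=snap('wrist','w3.png')
cv2.imwrite('pics/w3b.png',cv2.resize(im[:,:,::-1],None,fx=1.5,fy=1.5))
E
```

```text
position: [0.5758, 0.034, 0.0315]
ft_force: [-2.0, -11.2, 2.2]
grip_width: 0.0294
position: [0.5759, 0.0351, 0.0315]
ft_force: [-2.8, -11.5, 2.1]
grip_width: 0.0297
```

View pics/w3b.png

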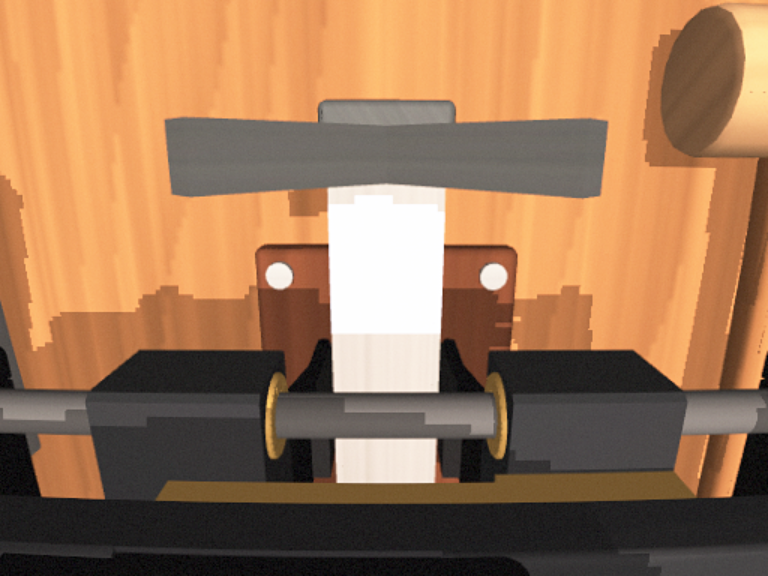

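```bash
python3 -m creep '{"dp":[[0,0,0],[0,-0.1,0],[0,-0.1,0]],"turn":[[0,0,0],[0,0,0],[0,0,0]]}' 1 25| egrep 'pos|force|width'; for i in 1 ; do python3 -m creep '{"dp":[[0,-0.1,0],[0,-0.1,0]],"turn":[[0,0,0],[0,0,0]]}' | egrep 'pos|force|width'; done
python3 - <<'E'
from h import *
im,C=snap('wrist','w4.png')
cv2.imwrite('pics/w4b.png',cv2.resize(im[:,:,::-1],None,fx=1.5,fy=1.5))
im,C=snap('top','t4.png')
cv2.imwrite('pics/t4b.png',cv2.resize(im[150:270,160:320,::-1],None,fx=5,fy=5,interpolation=cv2.INTER_CUBIC)[:600,:800])
E
```

```text
position: [0.5759, 0.0386, 0.0316]
ft_force: [-2.4, -6.6, 2.2]
grip_width: 0.0297
position: [0.5759, 0.0408, 0.0315]
ft_force: [-2.4, -6.0, 2.2]
grip_width: 0.0296
```

View pics/w4b.png

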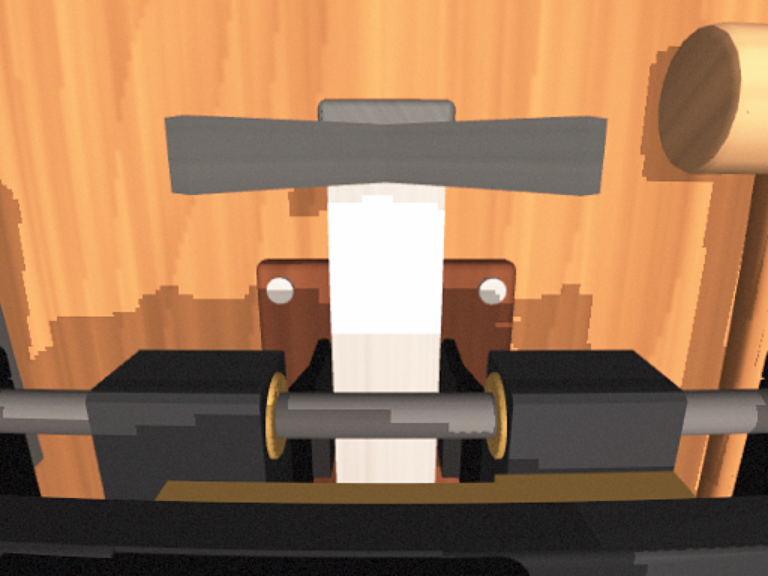

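View pics/t4b.png

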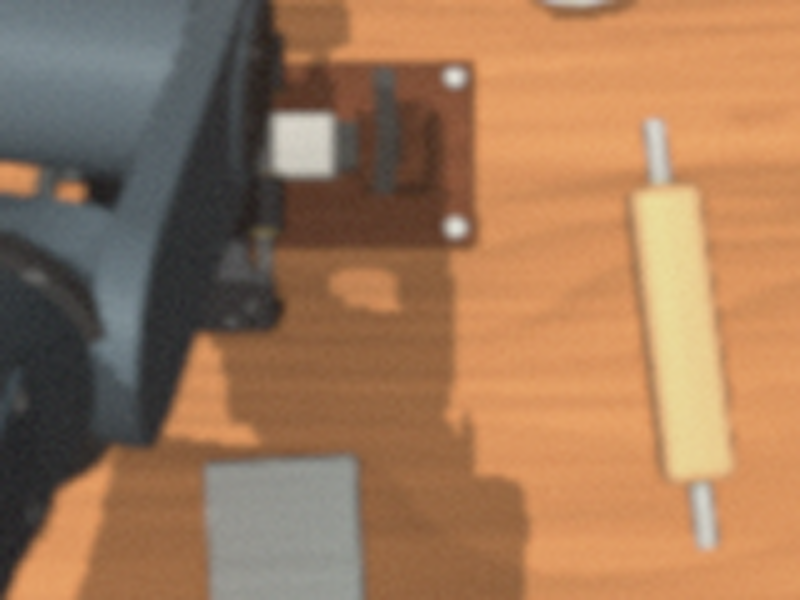

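```bash
python3 -m creep '{"dp":[[0,-0.2,0],[0,-0.2,0],[0,-0.2,0],[0,-0.2,0]],"turn":[[0,0,0],[0,0,0],[0,0,0],[0,0,0]]}' | egrep 'time|pos|force|width'; for i in 1 ; do python3 -m creep '{"dp":[[0,-0.1,0],[0,-0.1,0]],"turn":[[0,0,0],[0,0,0]]}' | egrep 'pos|force|width'; done
```

```text
time: 7.95
position: [0.5759, 0.0491, 0.0315]
ft_force: [-2.9, -6.4, 2.3]
grip_width: 0.0298
position: [0.5759, 0.0512, 0.0315]
ft_force: [-1.8, -5.4, 3.2]
grip_width: 0.0297
```

```bash
python3 -m creep '{"dp":[[0,-0.1,0],[0,-0.1,0]],"turn":[[0,0,0],[0,0,0]]}' | egrep 'pos|force|width'
```

```text
position: [0.5759, 0.0532, 0.0316]
ft_force: [-2.4, -5.2, 1.3]
grip_width: 0.0297
```

```bash
python3 -m creep '{"dp":[[0,-0.1,0],[0,-0.1,0]],"turn":[[0,0,0],[0,0,0]]}' | egrep 'pos|force|width'
```

```text
position: [0.5759, 0.0552, 0.0316]
ft_force: [-2.0, -5.7, 3.4]
grip_width: 0.0295
```

```bash
python3 -m creep '{"dp":[[0,-0.1,0],[0,-0.1,0]],"turn":[[0,0,0],[0,0,0]]}' | egrep 'pos|force'
```

```text
position: [0.5759, 0.0572, 0.0315]
ft_force: [-2.8, -5.8, 1.9]
```

```bash
python3 -m creep '{"dp":[[0,-0.1,0],[0,-0.1,0]],"turn":[[0,0,0],[0,0,0]]}' | egrep 'pos|force'
```

```text
position: [0.5759, 0.0592, 0.0315]
ft_force: [-1.7, -6.7, 2.0]
```

```bash
python3 -m creep '{"dp":[[0,-0.1,0],[0,-0.1,0]],"turn":[[0,0,0],[0,0,0]]}' | egrep 'pos|force'
```

```text
position: [0.5759, 0.0614, 0.0315]
ft_force: [-3.2, -3.4, 2.9]
```

```bash
python3 -m creep '{"dp":[[0,-0.1,0]],"turn":[[0,0,0]]}' | egrep 'pos|force'
```

```text
position: [0.576, 0.0627, 0.0315]
ft_force: [-2.6, -3.8, 3.1]
```

```bash
python3 -m creep '{"dp":[[0,-0.1,0]],"turn":[[0,0,0]]}' | egrep 'pos|force'
```

```text
position: [0.576, 0.0647, 0.0315]
ft_force: [-2.5, 2.6, 3.1]
```

```bash
python3 -m creep '{"dp":[[0,0,0]],"turn":[[0,0,0]]}' | egrep 'pos|force'
```

```text
position: [0.5759, 0.0659, 0.0315]
ft_force: [-3.5, 4.5, 2.5]
```

```bash
python3 -m creep '{"dp":[[0,-0.1,0]],"turn":[[0,0,0]]}' | egrep 'pos|force'
```

```text
position: [0.5759, 0.0663, 0.0315]
ft_force: [-3.8, -0.1, 3.2]
```

```bash
python3 - <<'E'
from h import *
st()
im,C=snap('top','t5.png')
cv2.imwrite('pics/t5b.png',cv2.resize(im[150:210,160:270,::-1],None,fx=7,fy=7,interpolation=cv2.INTER_CUBIC))
E
```

```text
t 9.55 p [0.5759 0.0663 0.0315] R [[1.0, -0.002, -0.001], [-0.002, -1.0, 0.001], [-0.001, -0.001, -1.0]] F [-3.8 -0.1  3.2] w 0.0299
```

View pics/t5b.png

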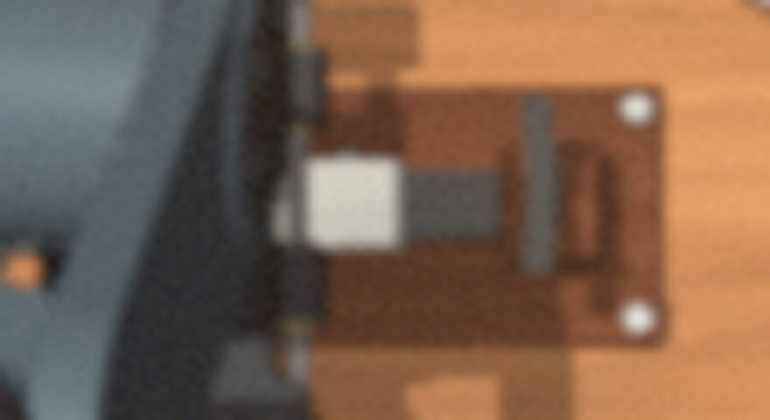

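A bump shows on the sleeve's far face at (350,152), so the button looks to be out. A gentle tug should confirm it.

```bash
python3 -m creep '{"dp":[[0,-0.1,0]],"turn":[[0,0,0]]}' | egrep 'pos|force'
```

```text
position: [0.5759, 0.0664, 0.0315]
ft_force: [-3.4, -1.3, 3.3]
```

```bash
python3 -m creep '{"dp":[[0,-0.1,0],[0,0,0]],"turn":[[0,0,0],[0,0,0]]}' | egrep 'pos|force'
```

```text
position: [0.5759, 0.0669, 0.0315]
ft_force: [-4.7, -1.8, 4.3]
```

```bash
python3 -m creep '{"dp":[[0,-0.1,0],[0,0,0]],"turn":[[0,0,0],[0,0,0]]}' | egrep 'pos|force'
```

```text
position: [0.5759, 0.0678, 0.0315]
ft_force: [-4.7, -3.2, 5.5]
```

```bash
python3 -m creep '{"dp":[[0,-0.1,0],[0,0,0]],"turn":[[0,0,0],[0,0,0]]}' | egrep 'pos|force'
```

```text
position: [0.5759, 0.0688, 0.0315]
ft_force: [-5.1, -2.0, 4.6]
```

```bash
python3 - <<'E'
from h import *
st()
im,C=snap('wrist','w6.png')
cv2.imwrite('pics/w6b.png',cv2.resize(im[:,:,::-1],None,fx=1.5,fy=1.5))
im,C=snap('top','t6.png')
cv2.imwrite('pics/t6b.png',cv2.resize(im[150:210,160:270,::-1],None,fx=7,fy=7,interpolation=cv2.INTER_CUBIC))
E
```

```text
t 10.3 p [0.5759 0.0688 0.0315] R [[1.0, -0.002, -0.001], [-0.002, -1.0, -0.0], [-0.001, 0.0, -1.0]] F [-5.1 -2.   4.6] w 0.0304
```

View pics/w6b.png

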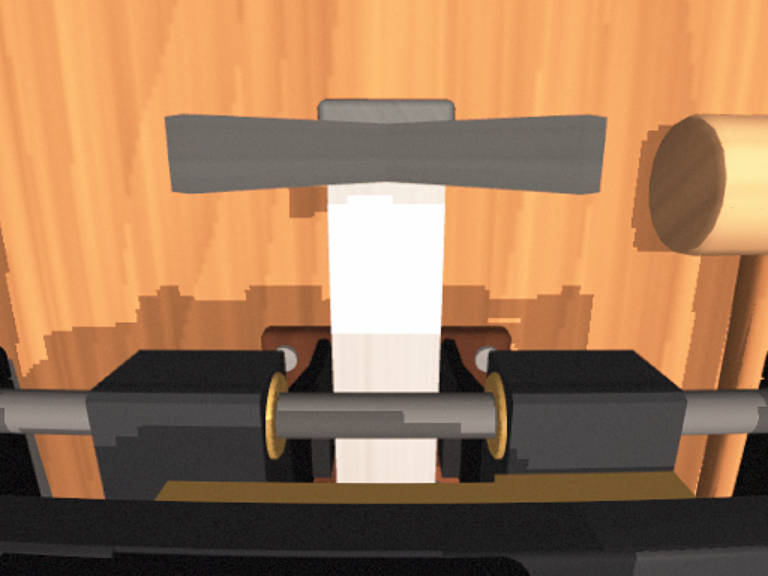

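View pics/t6b.png

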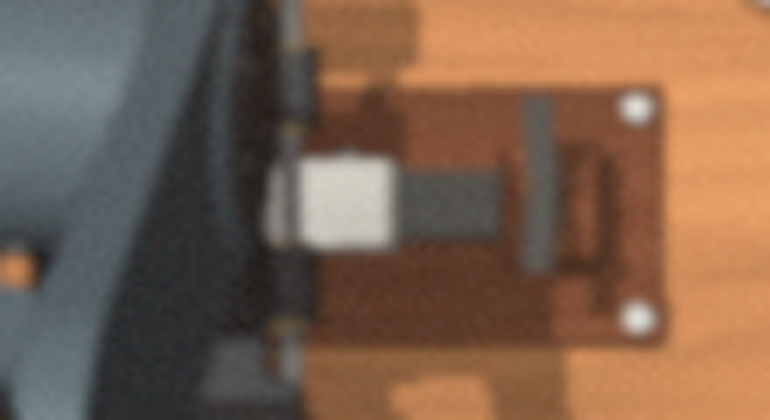

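```bash
python3 -m creep '{"dp":[[0,-0.1,0],[0,0,0]],"turn":[[0,0,0],[0,0,0]]}' | egrep 'pos|force'
```

```text
position: [0.5759, 0.069, 0.0315]
ft_force: [-5.4, -4.4, 4.6]
```

```bash
python3 -m creep '{"dp":[[0,-0.1,0],[0,0,0]],"turn":[[0,0,0],[0,0,0]]}' | egrep 'pos|force'
```

```text
position: [0.5759, 0.0692, 0.0315]
ft_force: [-4.0, -7.7, 4.5]
```

Movement has stopped while the force rises about 3.3 N/mm, so the sleeve is locked at about 38 mm. I'll relieve the pull, open, rise and check.

```bash
python3 -m creep '{"dp":[[0,0.1,0],[0,0.05,0]],"turn":[[0,0,0],[0,0,0]]}' | egrep 'pos|force'
python3 -m creep '{"dp":[[0,0,0],[0,0,0],[0,0,0],[0,0,0],[0,0,0],[0,0,0],[0,0,-1],[0,0,-3],[0,0,-4],[0,0,-4],[0,0,-4],[0,0,-4],[0,1,-2],[0,1,0],[0,1,0],[0,0,0]],"turn":[[0,0,0],[0,0,0],[0,0,0],[0,0,0],[0,0,0],[0,0,0],[0,0,0],[0,0,0],[0,0,0],[0,0,0],[0,0,0],[0,0,0],[0,0,0],[0,0,0],[0,0,0],[0,0,0]]}' -1
python3 - <<'E'
from h import *
st()
im,C=snap('wrist','w7.png')
cv2.imwrite('pics/w7b.png',cv2.resize(im[:,:,::-1],None,fx=1.5,fy=1.5))
for k in ['stand','button_tip','fork_end']:
    for r in robot.tip_of(k,'wrist')[:1]: print(k,round(r['confidence'],2),np.round(toworld(r['point'],C),4))
E
```

```text
position: [0.5759, 0.069, 0.0315]
ft_force: [-4.1, -1.7, 3.9]
time: 12.6
position: [0.5753, 0.0384, 0.25]
tool_rot: [1.0, -0.002, -0.002, -0.0]
ft_force: [-0.5, 0.5, -0.3]
grip_width: 0.0874
t 12.6 p [0.5753 0.0384 0.25  ] R [[1.0, -0.004, -0.003], [-0.004, -1.0, 0.0], [-0.003, 0.0, -1.0]] F [-0.5  0.5 -0.3] w 0.0874
stand 0.79 [5.806e-01 2.710e-02 4.000e-04]
button_tip 0.53 [0.5974 0.0314 0.0509]
fork_end 0.89 [0.5735 0.1374 0.112 ]
```

View pics/w7b.png

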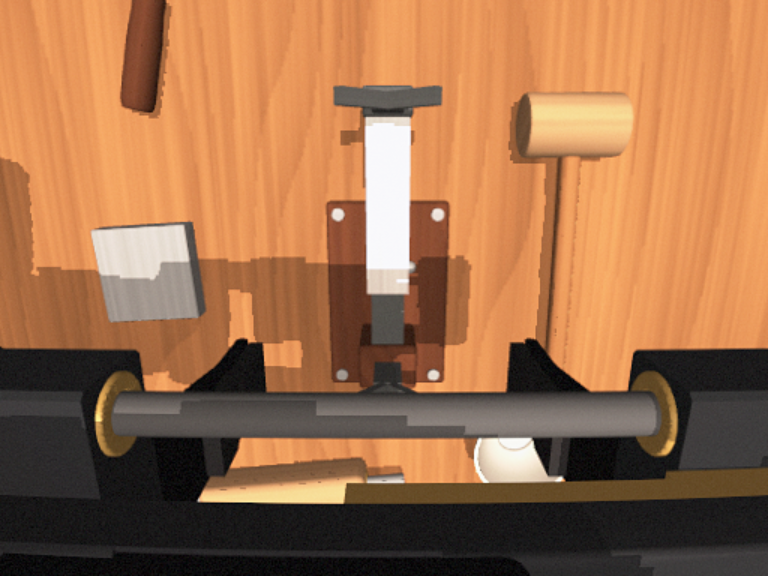

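The button is out at (411,267) and the sleeve has been drawn out. Measuring the forks and axis again.

```bash
python3 - <<'E'
from h import *
C=cal('wrist')
f=lambda a:[((u+.5)/1.5-.5,(v+.5)/1.5-.5) for u,v in a]
print('tips',plane(f([(334,96),(441,96)]),.129,C).round(4).tolist())
print('sleeve',plane(f([(365,120),(411,120),(367,293),(410,293)]),.065,C).round(4).tolist())
print('screws',plane(f([(338,215),(438,215),(433,375),(342,375)]),.013,C).round(4).tolist())
print('innertube',plane(f([(371,320),(404,320)]),.061,C).round(4).tolist())
E
```

```text
tips [[0.5478, 0.1449, 0.129], [0.6056, 0.1448, 0.129]]
sleeve [[0.5617, 0.1364, 0.065], [0.5925, 0.1363, 0.065], [0.5616, 0.0163, 0.065], [0.593, 0.0162, 0.065]]
screws [[0.5369, 0.0668, 0.013], [0.6173, 0.0666, 0.013], [0.6165, -0.0736, 0.013], [0.5365, -0.0734, 0.013]]
innertube [[0.5642, -0.0059, 0.061], [0.5889, -0.0059, 0.061]]
```

```bash
python3 -m creep '{"dp":[[-1.9,4.6,0],[-1.9,4.6,0],[-1.9,4.6,0],[-1.9,4.6,0],[-2,4.5,0],[0,0,0.5],[0,0,0.5],[0,0,0.5],[0,0,0.5],[0,0,0.5],[0,0,0.5],[0,0,0],[0,0,0],[0,0,0],[0,0,0],[0,0,0],[0,0,0]],"turn":[[0,0,0],[0,0,0],[0,0,0],[0,0,0],[0,0,0],[0,0,8.4],[0,0,8.4],[0,0,8.4],[0,0,8.4],[0,0,8.4],[0,0,8.4],[0,0,8.4],[0,0,8.4],[0,0,8.4],[0,0,8.4],[0,0,0],[0,0,0]]}' -1
python3 - <<'E'
from h import *
st()
im,C=snap('wrist','w8.png')
cv2.imwrite('pics/w8b.png',cv2.resize(im[:,:,::-1],None,fx=1.5,fy=1.5))
for r in robot.tip_of('mandrel_mid','wrist')[:1]: print(round(r['confidence'],2),np.round(toworld(r['point'],C),4))
E
```

```text
time: 14.5
position: [0.48, -0.1887, 0.2211]
tool_rot: [0.744, -0.669, -0.0, 0.0]
ft_force: [0.2, -0.0, -0.4]
grip_width: 0.0871
t 14.5 p [ 0.48   -0.1887  0.2211] R [[0.106, -0.994, -0.001], [-0.994, -0.106, 0.001], [-0.001, 0.001, -1.0]] F [ 0.2 -0.  -0.4] w 0.0871
0.66 [ 0.4771 -0.1934  0.0153]
```

View pics/w8b.png

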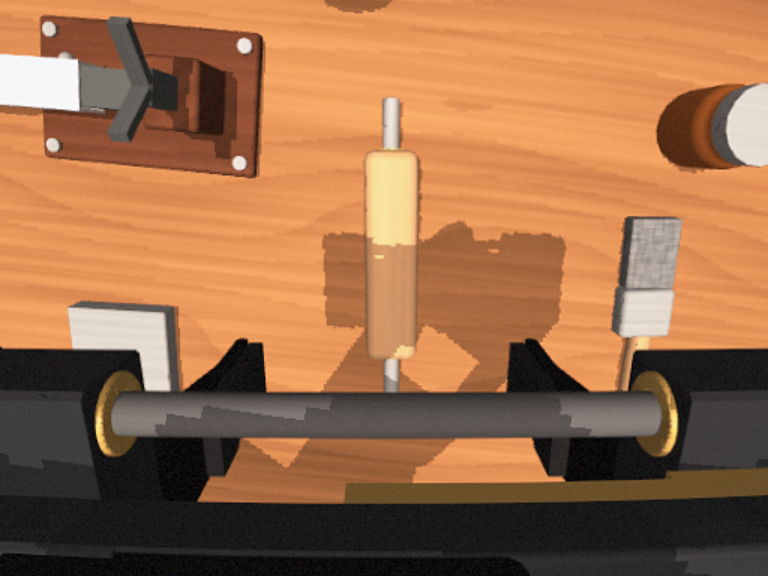

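```bash
python3 - <<'E'
from h import *
C=cal('wrist')
f=lambda a:[((u+.5)/1.5-.5,(v+.5)/1.5-.5) for u,v in a]
P=plane(f([(391.5,152),(391.5,356)]),.036,C); J=plane(f([(391,98)]),.022,C)
E=plane(f([(365,200),(418,200),(367,320),(415,320)]),.03,C)
print(P.round(4).tolist(),P.mean(0),J.round(4),E.round(4).tolist())
d=P[0]-P[1]; print(np.degrees(np.arctan2(d[1],d[0])),np.linalg.norm(d))
o=robot.get_obs(); Rm=R.from_quat(o['tool_rot']).as_matrix()
print('tool-frame offset cm',Rm.T@(P.mean(0)-o['position'])*100)
E
```

```text
[[0.5545, -0.1836, 0.036], [0.4065, -0.1996, 0.036]] [ 0.48047557 -0.19160458  0.036     ] [[ 0.5905 -0.1795  0.022 ]] [[0.5199, -0.1686, 0.03], [0.5238, -0.2058, 0.03], [0.4311, -0.1784, 0.03], [0.4349, -0.2144, 0.03]]
6.171580109898049 0.14890971043560075
tool-frame offset cm [ 0.28208338 -0.02541988 18.52982207]
```

```bash
python3 -m creep '{"dp":[[0.28,0,4],[0,0,4.5],[0,0,4.5],[0,0,4],[0,0,2.5],[0,0,1.3],[0,0,0.5],[0,0,0],[0,0,0]],"turn":[[0,0,0],[0,0,0],[0,0,0],[0,0,0],[0,0,0],[0,0,0],[0,0,0],[0,0,0],[0,0,0]]}' -1
python3 -m creep '{"dp":[[0,0,0],[0,0,0],[0,0,0],[0,0,0],[0,0,0],[0,0,0],[0,0,0],[0,0,0],[0,0,0]],"turn":[[0,0,0],[0,0,0],[0,0,0],[0,0,0],[0,0,0],[0,0,0],[0,0,0],[0,0,0],[0,0,0]]}' 1 25
```

```text
time: 15.5
position: [0.4812, -0.1924, 0.0097]
tool_rot: [0.743, -0.67, 0.001, -0.0]
ft_force: [0.2, -0.1, 0.8]
grip_width: 0.0872
time: 16.4
position: [0.4803, -0.1919, 0.0085]
tool_rot: [0.742, -0.67, -0.0, 0.0]
ft_force: [-0.7, -0.3, -0.3]
grip_width: 0.0379
```

```bash
python3 -m creep '{"dp":[[0,0,-1],[0,0,-3],[0,0,-4],[0,0,-4],[0,0,-4],[0,0,-3],[0,0,-1],[0,0,0],[0,0,0],[0,0,0],[0,0,0],[0,0,0],[0,0,0],[0,0,0],[0,0,0],[0,0,0],[0,0,0],[0,0,0]],"turn":[[0,0,0],[0,0,0],[0,0,0],[0,0,0],[0,0,0],[0,0,0],[0,0,0],[0,0,-4.2],[0,0,-8.4],[0,0,-8.4],[0,0,-8.4],[0,0,-8.4],[0,0,-8.4],[0,0,-8.4],[0,0,-8.4],[0,0,-8.4],[0,0,-8.4],[0,0,-4.2]]}'
python3 -m creep '{"dp":[[0.8,-2,0],[1.6,-4,0],[1.6,-4,0],[1.6,-4,0],[1.6,-4,0],[1.6,-4,0],[0.8,-2.1,0],[0,0,0],[0,0,0]],"turn":[[0,0,0],[0,0,0],[0,0,0],[0,0,0],[0,0,0],[0,0,0],[0,0,0],[0,0,0],[0,0,0]]}'
python3 - <<'E'
from h import *
st()
im,C=snap('wrist','w9.png')
cv2.imwrite('pics/w9b.png',cv2.resize(im[:,:,::-1],None,fx=1.5,fy=1.5))
im,C=snap('side','s9.png')
cv2.imwrite('pics/s9b.png',cv2.resize(im[120:280,140:340,::-1],None,fx=3.7,fy=3.7))
E
```

```text
time: 18.2
position: [0.479, -0.191, 0.207]
tool_rot: [1.0, 0.001, -0.002, -0.001]
ft_force: [-0.3, 0.1, -2.7]
grip_width: 0.038
time: 19.1
position: [0.5754, 0.0493, 0.207]
tool_rot: [1.0, -0.0, -0.002, 0.0]
ft_force: [-0.1, -0.1, -3.1]
grip_width: 0.0375
t 19.1 p [0.5754 0.0493 0.207 ] R [[1.0, -0.0, -0.004], [-0.0, -1.0, -0.0], [-0.004, 0.0, -1.0]] F [-0.1 -0.1 -3.1] w 0.0375
```

View pics/w9b.png

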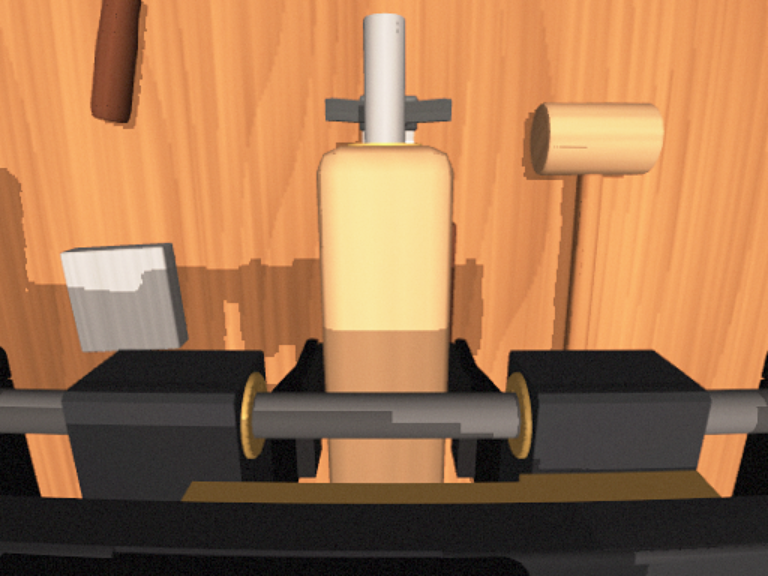

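View pics/s9b.png

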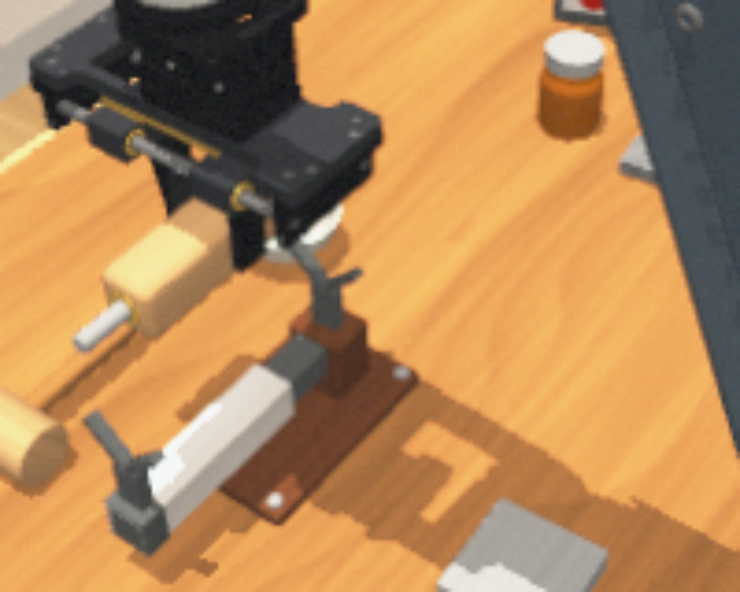

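```bash
python3 - <<'E'
from h import *
C=cal('wrist')
f=lambda a:[((u+.5)/1.5-.5,(v+.5)/1.5-.5) for u,v in a]
print('tip',plane(f([(363,18),(405,18),(384,14)]),.2175,C).round(4).tolist())
print('shoulder',plane(f([(385,147)]),.2300,C).round(4).tolist())
print('journal base',plane(f([(366,140),(406,140)]),.2175,C).round(4).tolist())
print('fork',plane(f([(326,109),(452,109)]),.129,C).round(4).tolist())
E
```

```text
tip [[0.5696, 0.1599, 0.2175], [0.5814, 0.1599, 0.2175], [0.5755, 0.1609, 0.2175]]
shoulder [[0.5757, 0.1245, 0.23]]
journal base [[0.5701, 0.1266, 0.2175], [0.5819, 0.1266, 0.2175]]
fork [[0.5483, 0.1428, 0.129], [0.6064, 0.1426, 0.129]]
```

```bash
python3 -m creep '{"dp":[[0.1,0,1],[0.05,0,2],[0,0,2],[0,0,2],[0,0,1],[0,0,0.5],[0,0,0.3],[0,0,0.3],[0,0,0.3],[0,0,0.3],[0,0,0]],"turn":[[0,0,0],[0,0,0],[0,0,0],[0,0,0],[0,0,0],[0,0,0],[0,0,0],[0,0,0],[0,0,0],[0,0,0],[0,0,0]]}'
python3 - <<'E'
from h import *
im,C=snap('wrist','w10.png')
cv2.imwrite('pics/w10b.png',cv2.resize(im[:,:,::-1],None,fx=1.5,fy=1.5))
im,C=snap('side','s10.png')
cv2.imwrite('pics/s10b.png',cv2.resize(im[150:270,160:320,::-1],None,fx=5,fy=5))
E
```

```text
time: 20.3
position: [0.5781, 0.049, 0.1115]
tool_rot: [1.0, -0.001, -0.0, -0.0]
ft_force: [-0.9, -0.8, -3.0]
grip_width: 0.0375
```

View pics/w10b.png

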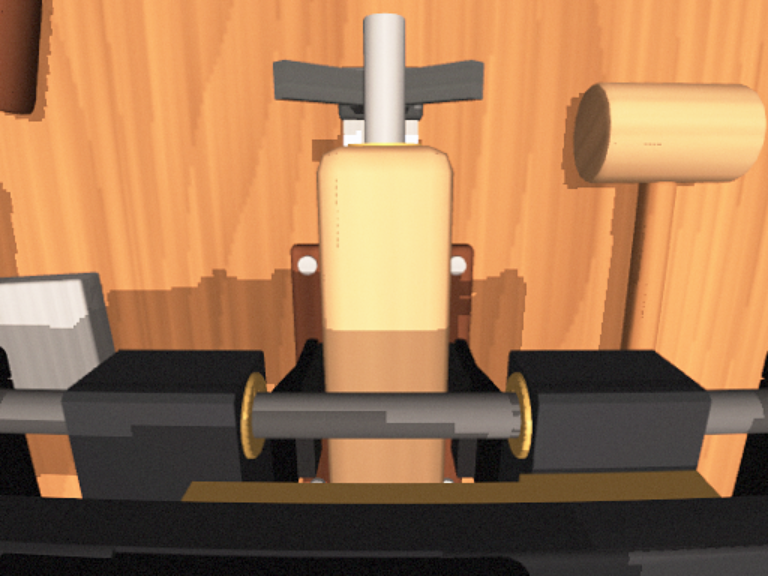

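View pics/s10b.png

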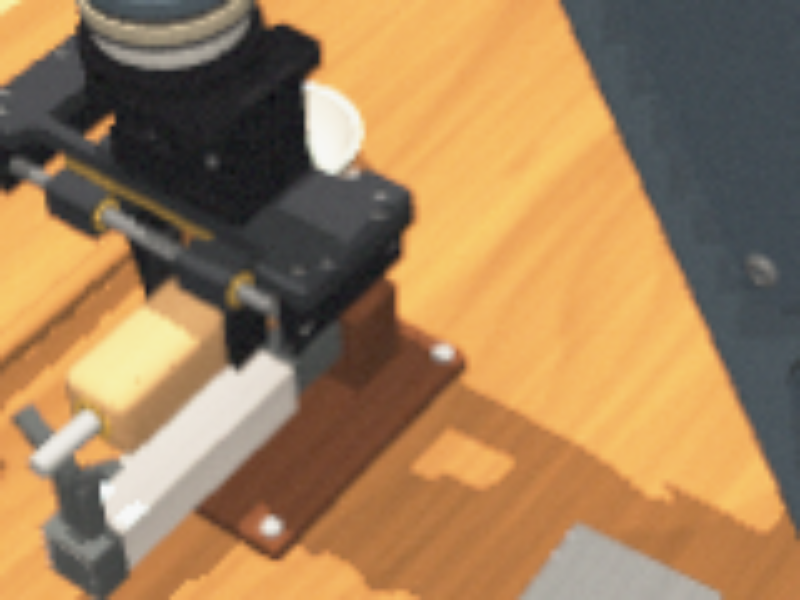

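The journal is about 1.5 mm to +x of the V's centre (384.5 against 379). I'll correct that and lower it slowly.

```bash
python3 -m creep '{"dp":[[-0.12,0,0.1],[0,0,0.2],[0,0,0.2],[0,0,0.1],[0,0,0]],"turn":[[0,0,0],[0,0,0],[0,0,0],[0,0,0],[0,0,0]]}'|egrep 'pos|force'
for i in 1; do python3 -m creep '{"dp":[[0,0,0.1],[0,0,0.1],[0,0,0]],"turn":[[0,0,0],[0,0,0],[0,0,0]]}'|egrep 'pos|force'; done
```

```text
position: [0.5769, 0.0489, 0.1053]
ft_force: [0.8, -0.2, -3.1]
position: [0.577, 0.049, 0.1034]
ft_force: [0.5, 0.1, -2.8]
```

```bash
python3 -m creep '{"dp":[[0,0,0.1],[0,0,0]],"turn":[[0,0,0],[0,0,0]]}'|egrep 'pos|force'
```

```text
position: [0.577, 0.0489, 0.1028]
ft_force: [-1.2, 0.6, -0.7]
```

Contact has begun at about the expected height. A little more lowering comes next.

```bash
python3 -m creep '{"dp":[[0,0,0.1],[0,0,0]],"turn":[[0,0,0],[0,0,0]]}'|egrep 'pos|force'
```

```text
position: [0.577, 0.0489, 0.1025]
ft_force: [-1.8, -0.0, 3.8]
```

```bash
python3 -m creep '{"dp":[[0,0,0.1],[0,0,0]],"turn":[[0,0,0],[0,0,0]]}'|egrep 'pos|force'
```

```text
position: [0.5771, 0.0489, 0.1024]
ft_force: [-4.5, 0.2, 10.2]
```

```bash
python3 -m creep '{"dp":[[0,0,-0.15],[0,0,0]],"turn":[[0,0,0],[0,0,0]]}'|egrep 'pos|force'
python3 - <<'E'
from h import *
im,C=snap('wrist','w11.png')
im2,C=snap('side','s11.png')
a=cv2.resize(im[0:220,100:420,::-1],None,fx=1.25,fy=1.25); b=cv2.resize(im2[180:260,160:260,::-1],None,fx=4,fy=4)
H=320; 
cv2.imwrite('pics/c11.png',np.hstack([a[:275,:400],cv2.resize(b,(400,320))[:275]]))
E
```

```text
position: [0.5771, 0.0489, 0.1025]
ft_force: [-2.2, -0.1, 5.3]
```

View pics/c11.png

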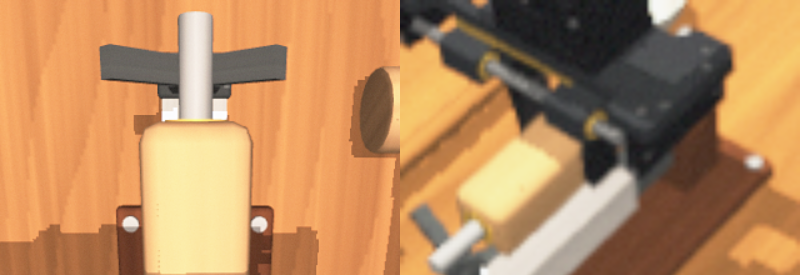

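```bash
python3 -m creep '{"dp":[[0,0,-0.1],[0,0,0]],"turn":[[0,0,0],[0,0,0]]}'|egrep 'pos|force'
python3 -m creep '{"dp":[[0,0,0],[0,0,0],[0,0,0],[0,0,0],[0,0,0],[0,0,0]],"turn":[[0,0,0],[0,0,0],[0,0,0],[0,0,0],[0,0,0],[0,0,0]]}' -0.3
python3 -m creep '{"dp":[[0,0,-1],[0,0,-2],[0,0,-3],[0,0,-4],[0,0,-4],[0,1,-1],[0,3,0],[0,3,0],[0,0,0],[0,0,0]],"turn":[[0,0,0],[0,0,0],[0,0,0],[0,0,0],[0,0,0],[0,0,0],[0,0,0],[0,0,0],[0,0,0],[0,0,0]]}'
python3 - <<'E'
from h import *
st()
im,C=snap('wrist','w12.png')
for k in ['mandrel_mid','fork_end','button_tip']:
    for r in robot.tip_of(k,'wrist')[:1]: print('w',k,round(r['confidence'],2),np.round(toworld(r['point'],C),4))
im2,C=snap('side','s12.png')
for k in ['mandrel_mid','stand','fork_end']:
    for r in robot.tip_of(k,'side')[:1]: print('s',k,round(r['confidence'],2),np.round(toworld(r['point'],C),4))
cv2.imwrite('pics/w12b.png',cv2.resize(im[:,:,::-1],None,fx=1.5,fy=1.5))
cv2.imwrite('pics/s12b.png',cv2.resize(im2[150:270,160:320,::-1],None,fx=5,fy=5))
E
```

```text
position: [0.577, 0.0489, 0.1027]
ft_force: [-1.0, -0.0, -1.0]
time: 22.9
position: [0.5772, 0.0489, 0.1031]
tool_rot: [1.0, -0.001, 0.0, -0.0]
ft_force: [-0.5, -0.3, 0.4]
grip_width: 0.0563
time: 23.9
position: [0.5765, -0.0216, 0.2528]
tool_rot: [1.0, -0.002, -0.0, -0.0]
ft_force: [0.3, 0.5, 0.3]
grip_width: 0.0564
t 23.9 p [ 0.5765 -0.0216  0.2528] R [[1.0, -0.004, -0.001], [-0.004, -1.0, 0.001], [-0.001, -0.001, -1.0]] F [0.3 0.5 0.3] w 0.0564
w mandrel_mid 0.73 [0.5758 0.043  0.1073]
s mandrel_mid 0.91 [0.5774 0.0444 0.1111]
s stand 0.77 [0.5759 0.0279 0.0015]
s fork_end 0.61 [0.5756 0.1379 0.1157]
```

View pics/w12b.png

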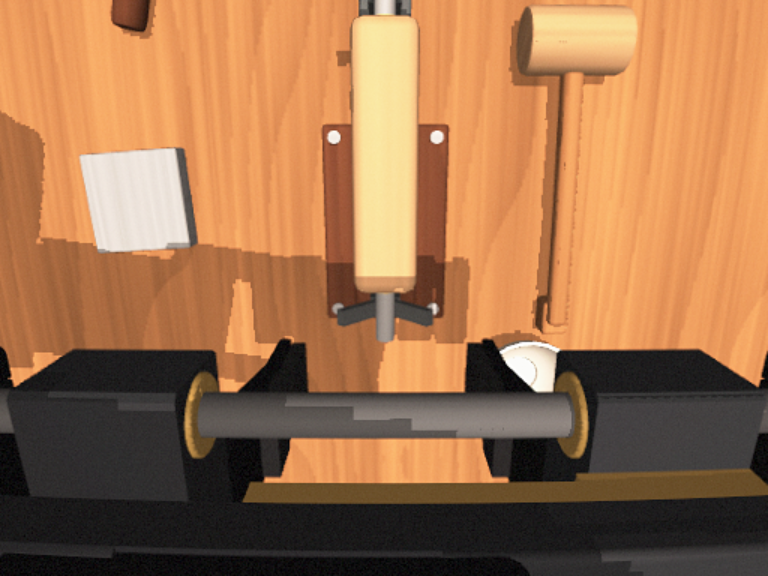

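View pics/s12b.png

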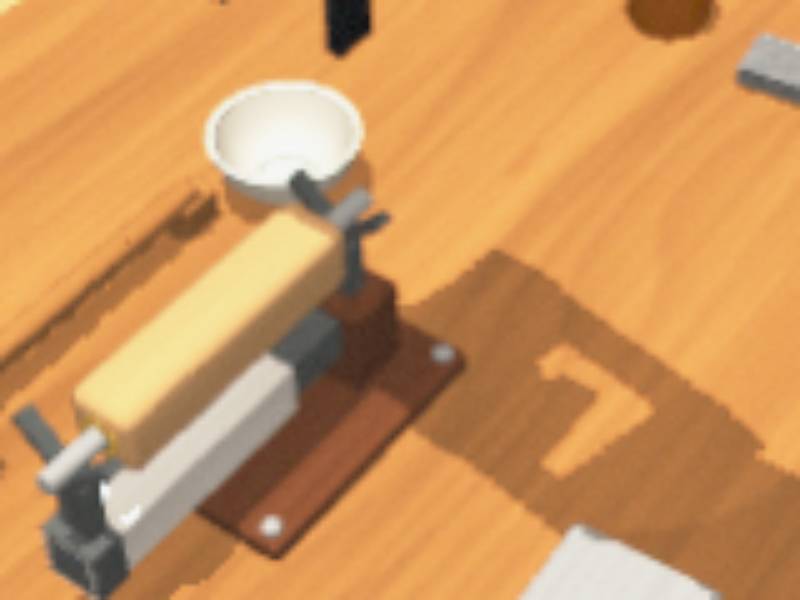

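Both journals sit in their V's, the mandrel is level and in line, and the gripper is clear. The bystanders in view are where they were. Handing in.

```bash
python3 -c "
from h import *
print(robot.hand_in())"
```

```text
the job is handed in; nothing more can be done
None
```

The sleeve is drawn out to the next hole, and the mandrel rests level across both forks. I handed in with the robot clear at about 24 s of the 54 s allowed; the hand-in reported no verdict.

- **Sleeve:** I pinched it with the button flush (jaw width 30.2 mm) and drew it out in 1–2 mm steps. The peak pull read was about 11.5 N. The button sprang out near 35 mm, and the sleeve came up against its stop at about 38–39 mm. There the force read 7.7 N, so I relieved it and let go. The wrist picture showed the button out before I fetched the mandrel.
- **Mandrel:** I set it down at about 10 mm/s. The force reading peaked at 10 N, about 13 N on the forks with the mandrel's weight. I eased that off before letting go.

**Last checks:**
- The pictures show a journal in each V.
- The side camera's network puts the mandrel centre at (0.577, 0.044, 0.111) m. That is within about 1 mm of the stand's axis and of the 112 mm height.
- The wrist network read 0.107 m for the height, which disagrees by about 4 mm. That is within its error, and the seating height by touch, about 113 mm, supports the side camera.
- Along the stand, the networks put the centre at 0.043–0.044 m, while the gripper placed it at about 0.048 m. Both lie between the forks.
- The bystanders looked unmoved where visible.
- The mandrel hid the button in the last pictures, so I did not see it again after laying the mandrel.

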